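# Stop the tool chest rocking with a wedge

## Robot

A 7-joint arm with a two-finger parallel gripper is mounted at the origin on the work surface. World frame = base frame: x ahead of the robot, y to its left, z up, the work surface at z = 0. Lengths are in mm, angles in rad, forces in N, time in s.
With the tool pointing down it reaches from about 400 to 875 mm from the base axis. Payload 4.4 kg.
Tool frame: the origin (TCP) lies midway between the tips of the shut fingers; the grasp point (between the pads) lies 19 mm behind it (ctrl.pinch_z is the distance from the TCP to the grasp point, in mm); z points along the fingers, y is the line along which they close (so a half turn about z gives the same grasp; the last joint's range is limited). The gripper opens to 85 mm and grips with 20 to 120 N. Pads are 22 mm wide; open, the fingers measure 114 mm over their backs; the gripper's body (76 mm by 85 mm) begins 54 mm behind the grasp point. The pads swing forward as they close: fully open they stand 13 mm farther back than shut.
Start: joints at [1.043, 0.628, 0.038, 1.517, -0.027, 0.996, -0.02], TCP at [289.642, -581.915, 231.313] pointing down, gripper open.
Joint ranges: [-3.06, 3.06], [-0.37, 2.12], [-1.25, 1.32], [0.18, 2.47], [-1.1, 4.24], [0.23, 1.98], [-2.94, 2.94]. Speed limits (rad/s): [2.57, 2.57, 3.14, 3.14, 3.14, 3.14, 3.14].

## Interface

Orientations are given as [roll, pitch, yaw] about the fixed x, y, z axes, in that order (R = Rz(yaw) Ry(pitch) Rx(roll)).
In Python, from cell import read_state, cams, order, ctrl gives the robot as it stands.
- The arm moves only by the tool move_arm, never from a script. Its argument "targets" is text: rows parted by semicolons, each of 7 numbers parted by spaces: the gripper's target within -1 to 1 (fully open at 1, half-way at 0, shut at -1), then the shift along the tool's x, y, z in cm, then the turn, a rotation vector about the tool's x, y, z in degrees. A call has 1 to 5 rows; each row shifts and turns the commanded pose from where the row before left it, along the tool's axes as they then stand; what a row does not reach is not made up. A row lasts 1/12 s, in which the tool goes at most 41.7 mm and 7.16 degrees, less where a joint would pass 70% of its speed; a pose out of reach is approached as far as the arm can. A call with a gripper value outside its range is refused whole. The fingers move at their own pace and stop on an object; the grip force is fixed at half the most. Time passes only in rows, so rows that do not move let the fingers close. It gives the time, the measured TCP pose, the force, the opening and the grip force at its end, in the units of the state.
- read_state(): the state, without advancing time (a new reading comes with each control period).
- cams.get_image(name): name is "scene" or "top" or "wrist"; returns a dict with "color" (384x512x3 uint8, red, green, blue), "fovy" (degrees; the focal length in pixels is half the picture's height over the tangent of half this angle, whatever the lens; pixels are square), "cx", "cy" (the principal point, pixels), "rvec" (rotation vector, rad) and "tvec" (3), from world to camera coordinates, as OpenCV has them. Camera axes: x right, y down, z forward; pixel columns grow to the right and rows downward; lengths in mm; the calibration is good to about 2 mm. The wrist camera is an equidistant fisheye: a pixel r from the principal point sees the ray r / f radians off the axis. A picture is of the moment at which its call begins. There is no depth.
- order.finish_job(): hands the job in; it is judged then, once.
The state is a dict: "clock": time; "qpos": joint angles; "qd": joint speeds; "tau": joint torques, N m; "eef_pos": TCP position; "tool_rot": TCP orientation; "force": force on the tool from outside, world axes, zero at the start; "torque": the same for the moment, N m; "width": finger opening in mm; "gripper_force": force on a finger pad.
Only numpy, scipy, OpenCV 4.12 (cv2) and the standard library are available. Lean on these libraries where they do the work, as an engineer would, in place of code of your own. Each camera call takes 0.05 s, during which the arm holds its last target. There are 200 camera calls.

## Task

The low wooden chest rocks on one short foot, at the corner nearest the thin end of the wooden wedge, away from the shoe last on its lid. Press down on the brass plate at that corner to feel it rock, then push the wedge along the bench under the short foot until the chest sits firm, and press the plate firmly for about a second to prove that it no longer rocks; if it still gives, push the wedge in further and test again. Nothing is to be gripped or lifted: do not jack the chest out of level or shove it from its place, and leave the other things on the bench alone.

Things in the scene. Friction and masses are not known exactly. Their poses are not given: they have to be found in the camera images.
- chest: the rocking chest: a loose, low, closed wooden box 170 (x) x 240 (y) mm, lid 70 mm above the bench, 2.2 to 3.5 kg, on four round-ended feet 28 mm in diameter, centred 62 mm (x) and 97 mm (y) from its middle; three are 25 mm high, the (+x, +y) one is short. A wooden shoe last 55 mm tall is fixed on the lid's -x side. Origin: centre of the chest, level with the good feet's undersides; z up
- foot_axis (a point): axis of the short foot, 62 mm, 97 mm in the chest's frame, level with the good feet's undersides. The foot itself ends 7 to 13 mm higher (differs each time, not told): about 2 to 3 N on that corner tips the chest 0.06 to 0.13 rad until this foot meets the bench; it tips back level when let go
- corner_plate: brass plate 40 x 40 x 3 mm on the lid straight above the short foot (the other three corners have the same plates), fixed to the chest; origin at the centre of its underside
- plate_top (a point): centre of the top of that brass plate, 73 mm above the bench when the chest is level: where to press; a steady press of about 10 N is a firm test
- wedge: loose light-wood wedge, 140 long (x) x 50 wide (y) mm, 0.11 kg, flat on the bench, thin end (+x) roughly towards the short foot. Its ramp, 105 mm long, rises from 3 to 19 mm; behind it is a block 35 long, 30 high. Origin: centre of the underside, z up. It slides freely (under 1.5 N); the push rises steeply once it bears on the foot (3 to 5 N is snug)
- wedge_tip (a point): middle of the wedge's thin edge, on the underside, 70 mm ahead (+x) of its origin
- wedge_ramp (a point): point on the wedge's underside on its centre line, 45 mm behind the thin edge; snug, this lies within about 30 mm of the short foot's axis
- wedge_back (a point): centre of the flat back face (50 wide x 30 high mm) of the wedge's block, 15 mm above the bench, 70 mm behind its origin: where to push
- polish_tin: bystander: flat dark tin, 72 mm diameter, 28 mm high, beside the wedge's path; origin under its centre
- hammer: bystander: hammer lying on the bench on the far side of the chest, handle along its x; origin on the bench under its middle
- brush: bystander: shoe brush 150 x 50 x 42 mm; origin under its centre
- loose_last: bystander: wooden shoe last 200 x 64 x 55 mm lying on the bench; origin under its centre
- shoe: bystander: dark red shoe 260 x 90 x 85 mm; origin under its centre
- tack_jar: bystander: closed amber jar 68 mm diameter, 85 mm high; origin under its centre
- heel_block: bystander: rubber heel block 65 x 60 x 30 mm; origin under its centre

How it is judged (in metres and radians):
On the way, in this order (a step that is already met when the one before it is completed fails the run):
1. the brass plate over the short foot is pressed and the chest is felt to rock (tips by more than 0.045 rad) (contact force between the fingers and corner_plate above 1 N and angle between chest's own z axis and vertical above 0.045 rad), for 0.05 s.
2. the wedge's ramp is under the short foot (horizontal distance between wedge_ramp and foot_axis below 0.04 m), for 0.1 s.
3. the plate is pressed with more than 5 N for 0.3 s and the chest stays within 0.016 rad of level (horizontal distance between wedge_ramp and foot_axis below 0.04 m and contact force between the fingers and corner_plate above 5 N and angle between chest's own z axis and vertical below 0.016 rad), for 0.3 s.
At the end, for the whole second after the job is handed in: the point of the wedge 45 mm behind its thin edge is within 40 mm of the short foot's axis, the wedge lies flat on the bench, the chest is level within 0.016 rad and within 25 mm of where it began, and both are at rest (horizontal distance between wedge_ramp and foot_axis below 0.04 m and angle between chest's own z axis and vertical below 0.016 rad and angle between wedge's own z axis and vertical below 0.05 rad and height (world z) of wedge below 0.006 m and distance of foot_axis from where it was at the start of the episode below 0.025 m and linear speed of each of chest, wedge below 0.01 m/s); the robot touches nothing.
It fails at once if the wedge is lifted or tipped (height (world z) of wedge above 0.012 m or angle between wedge's own z axis and vertical above 0.25 rad).
It fails at once if the chest is lifted or tipped over (height (world z) of chest above 0.025 m or angle between chest's own z axis and vertical above 0.22 rad).
It fails at once if the chest's short corner is shoved more than 40 mm (distance of foot_axis from where it was at the start of the episode above 0.04 m).
It fails at once if another thing on the bench is displaced by more than 25 mm (distance of any of polish_tin, hammer, brush, loose_last, shoe, tack_jar, heel_block from where it was at the start of the episode above 0.025 m).
It also fails if it takes over 67 s, if anything falls off the work surface, if the arm or the gripper's body presses on something with over 40 N, if the wrist force passes 120 N, or if a joint passes its speed limit or range.

## Working session

There is one attempt and no reset: what is moved stays moved. The work goes in short steps, Python scripts to look and compute and a tool call to move; the robot and the scene stay as the last step left them, time stands still between calls to the robot, and variables do not carry over. Pictures are saved under pics/ and viewed, at most 10 in all, crops included, and the job is handed in when it is done.

Besides the shell and the picture viewer there is one more tool, called after ">>>" as a command line: name --argument value ..., lists and objects as JSON in quotes. move_arm: Moves the arm, as the interface text tells. Its arguments: {"type":"object","properties":{"targets":{"type":"string"}},"required":["targets"]}

```bash
mkdir -p pics; cat > h.py <<'E'
import numpy as np, cv2
from cell import read_state, cams, order, ctrl
def cam(n):
    d=cams.get_image(n); d['R']=cv2.Rodrigues(np.array(d['rvec'],float))[0]; d['t']=np.array(d['tvec'],float).ravel()
    d['f']=d['color'].shape[0]/2/np.tan(np.radians(d['fovy'])/2); d['n']=n; return d
def ray(d,u,v,z):
    x,y=(u-d['cx'])/d['f'],(v-d['cy'])/d['f']
    if d['n']=='wrist':
        r=np.hypot(x,y); s=np.sin(r)/max(r,1e-9); c=np.array([x*s,y*s,np.cos(r)])
    else: c=np.array([x,y,1.])
    o=-d['R'].T@d['t']; w=d['R'].T@c
    return o+w*(z-o[2])/w[2]
def save(d,name,s=1.5):
    cv2.imwrite('pics/'+name,cv2.resize(d['color'][:,:,::-1],None,fx=s,fy=s,interpolation=cv2.INTER_CUBIC))
E
python3 - <<'E'
from h import *
for n in('top','scene'):
    d=cam(n); save(d,n+'0.png'); print(n,d['f'],-d['R'].T@d['t'])
s=read_state();print(s)
E
```

```text
top 369.97146280575043 [ 284.91821602   -6.42760292 1219.84375994]
scene 391.47531925193044 [1018.02911849 -432.83459506 1180.82822443]
{'clock': 0.1, 'qpos': array([ 1.04319087,  0.62925192,  0.03843889,  1.51827041, -0.02701006,
        0.99627233, -0.02001377]), 'qd': array([-1.31921807e-03, -2.40206143e-03,  7.36389154e-04, -1.93277978e-03,
        5.08064052e-04, -8.87618548e-05,  1.49181744e-03]), 'tau': array([ 3.44078915e-03, -5.64534616e+01,  1.23086818e+00, -1.93975335e+01,
        1.13626232e-02,  5.51528836e-03,  4.33069857e-06]), 'eef_pos': array([ 289.40460171, -581.40144216,  230.48126039]), 'tool_rot': array([-3.13990824e+00,  4.84365492e-06,  4.61790903e-01]), 'force': array([-0.15324582, -0.63542889,  0.29074437]), 'torque': array([-0.01940223,  0.02656188, -0.00234429]), 'gripper_force': 0.0, 'width': 85.22430391417804}
```

View pics/top0.png

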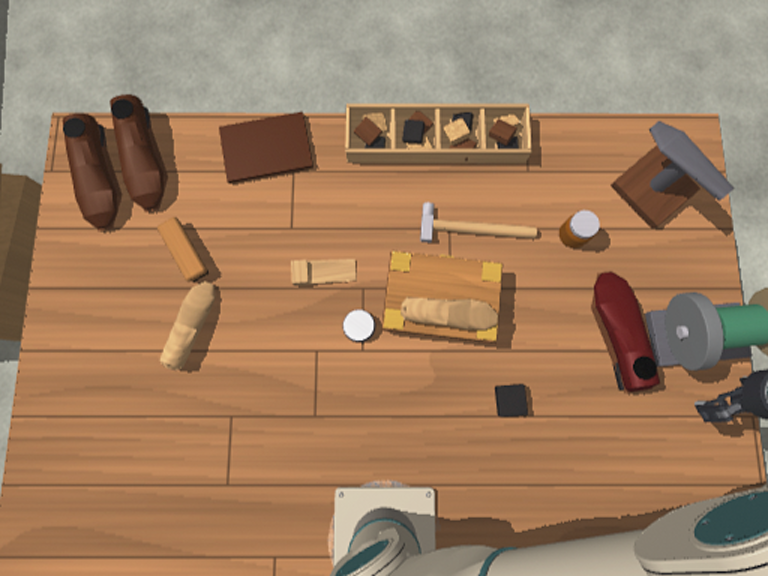

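View pics/scene0.png

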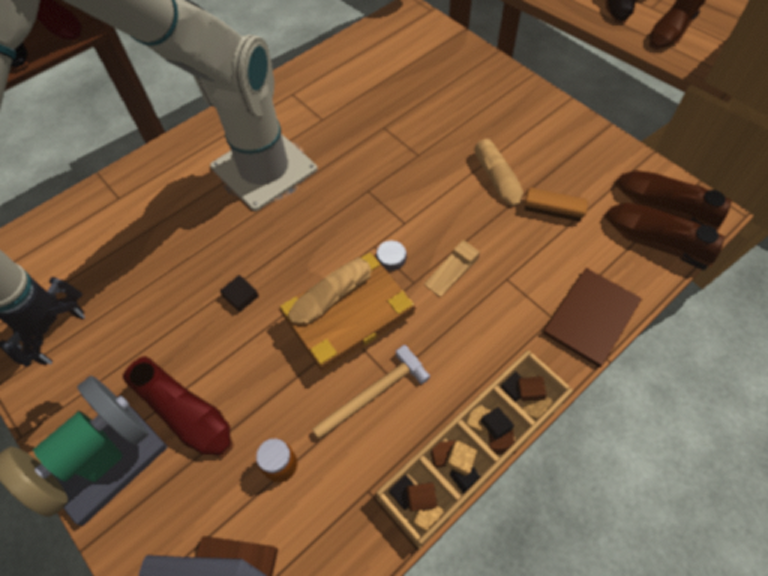

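The top view (1.5x scale) shows the chest with four yellow plates. The short corner is at (400,262). The wedge lies from (291,272) to (356,271) with its thin end to the right, and the tin is at (358,325). The scene view shows the same layout: short plate at (400,302), wedge at (455,268).

```bash
python3 - <<'E'
from h import *
d=cam('top'); im=d['color']; hsv=cv2.cvtColor(im,cv2.COLOR_RGB2HSV)
for p in [(400,262),(491,272),(394,318),(335,271),(300,272),(285,290)]:
    print(p,hsv[int(p[1]/1.5),int(p[0]/1.5)])
def cont(m,z,amin,box):
    mm=np.zeros_like(m);x0,y0,x1,y1=box;mm[y0:y1,x0:x1]=m[y0:y1,x0:x1]
    for c in cv2.findContours(mm,cv2.RETR_EXTERNAL,cv2.CHAIN_APPROX_NONE)[0]:
        if cv2.contourArea(c)<amin: continue
        r=cv2.minAreaRect(c); print(r, ray(d,*r[0],z).round(1), [ray(d,*q,z)[:2].round(0).tolist() for q in cv2.boxPoints(r)])
print('plates');cont(cv2.inRange(hsv,(20,150,120),(32,255,255)),73,40,(245,160,345,235))
print('wedge');cont(cv2.inRange(hsv,(8,40,165),(28,150,255)),10,60,(180,160,250,200))
print('tin');cont(cv2.inRange(hsv,(0,0,170),(180,40,255)),28,60,(215,195,260,235))
big=cv2.resize(im[150:240,180:350,::-1],None,fx=4.5,fy=4.5,interpolation=cv2.INTER_CUBIC);cv2.imwrite('pics/c.png',big)
E
```

```text
(400, 262) [ 20 162 213]
(491, 272) [ 20 161 215]
(394, 318) [ 21 161 217]
(335, 271) [ 16 112 214]
(300, 272) [ 16 114 214]
(285, 290) [ 14 133 165]
plates
((324.0, 222.0), (8.0, 12.0), 90.0) [ 415.2 -209.1   73. ] [[428.0, -191.0], [428.0, -228.0], [403.0, -227.0], [403.0, -190.0]]
((262.3615417480469, 212.10772705078125), (12.155403137207031, 11.783299446105957), 7.125016689300537) [446.  -17.5  73. ] [[430.0, 4.0], [467.0, -1.0], [462.0, -39.0], [425.0, -34.0]]
((327.4703063964844, 180.7970428466797), (12.039949417114258, 11.442927360534668), 5.710593223571777) [ 546.5 -224.7   73. ] [[530.0, -203.0], [567.0, -208.0], [563.0, -246.0], [526.0, -241.0]]
((266.8292236328125, 174.03659057617188), (11.816173553466797, 11.374448776245117), 6.340191841125488) [568.4 -31.9  73. ] [[552.0, -11.0], [589.0, -15.0], [585.0, -53.0], [548.0, -49.0]]
wedge
((210.0, 196.0), (6.0, 60.0), 90.0) [508.6 155.9  10. ] [[519.0, 256.0], [519.0, 56.0], [499.0, 56.0], [498.0, 255.0]]
((214.5, 175.0), (30.0, 69.0), 90.0) [580.4 142.7  10. ] [[633.0, 261.0], [633.0, 27.0], [529.0, 26.0], [529.0, 256.0]]
tin
((238.5, 216.5), (19.0, 19.0), 90.0) [437.9  59.3  28. ] [[469.0, 91.0], [469.0, 29.0], [407.0, 28.0], [407.0, 90.0]]
```

View pics/c.png

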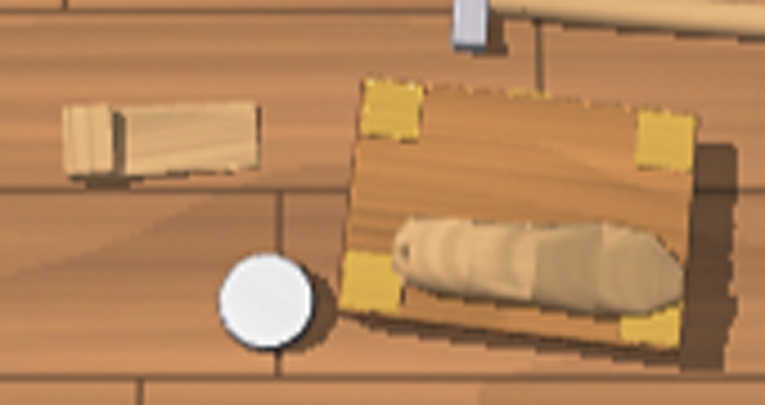

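The crop (4.5x, offset 180,150) shows the wedge's thin edge at crop x=260, y=104–168 and the block's back top edge at x=64, y=105–173. The chest is yawed about -0.11 rad.

```bash
python3 - <<'E'
from h import *
d=cam('top')
g=lambda x,y,z: ray(d,180+x/4.5,150+y/4.5,z)
for n,a in dict(tipA=(260,104,3),tipB=(260,168,3),bA=(64,105,30),bB=(64,174,30),fA=(113,104,30),fB=(113,173,30)).items(): print(n,g(*a).round(1))
t=(g(260,104,3)+g(260,168,3))/2;b=(g(64,105,30)+g(64,174,30))/2;v=(t-b)[:2]
print(t,b,np.hypot(*v),'yaw',np.arctan2(v[1],v[0]))
f=np.array([568.4,-31.9]);w=f-t[:2];print('to foot yaw',np.arctan2(w[1],w[0]),np.hypot(*w), 'from back',np.arctan2(*(f-b[:2])[::-1]))
E
```

```text
tipA [588.8  64.9   3. ]
tipB [539.6  64.3   3. ]
bA [581.1 207.5  30. ]
bB [529.3 205.6  30. ]
fA [581.9 171.5  30. ]
fB [530.1 169.9  30. ]
[564.19239002  64.61725178   3.        ] [555.2113619  206.57465736  30.        ] 142.24121718414955 yaw -1.5076148783711276
to foot yaw -1.527229529556426 96.60892232134836 from back -1.515548457524479
```

```bash
cat > plan.py <<'E'
import sys
from h import *
from scipy.spatial.transform import Rotation as Ro
def plan(target,yaw,n,grip):
    s=read_state(); p=np.array(s['eef_pos'],float); R=Ro.from_euler('xyz',s['tool_rot']); print('from',p.round(1),s['tool_rot'].round(4),s['force'].round(2),s['clock'])
    T=Ro.from_euler('xyz',[np.pi,0,yaw]); out=[]
    for k in range(n,0,-1):
        sh=R.inv().apply((np.array(target)-p)/k)/10; rv=(R.inv()*T).as_rotvec(degrees=True)/k
        sh=sh.round(2);rv=rv.round(2); out.append(' '.join('%g'%v for v in [grip,*sh,*rv]))
        p=p+R.apply(sh*10); R=R*Ro.from_rotvec(rv,degrees=True)
    for i in range(0,n,5): print('; '.join(out[i:i+5]))
    print('end',p.round(1),R.as_euler('xyz').round(3))
if __name__=='__main__':
    a=[float(x) for x in sys.argv[1:]]; plan(a[:3],a[3],int(a[4]),a[5])
E
python3 plan.py 290 -480 320 0.7 5 -1
```

```text
from [ 289.5 -581.6  230.7] [-3.1404  0.      0.4618] [ 0.05 -0.15  0.44] 0.2
-1 0.91 -1.82 -1.78 -0.01 -0 -2.73; -1 1 -1.77 -1.78 -0.01 -0 -2.73; -1 1.08 -1.72 -1.79 -0.02 -0 -2.73; -1 1.17 -1.66 -1.78 -0.01 -0 -2.73; -1 1.24 -1.61 -1.79 -0.02 -0.01 -2.73
end [ 290. -480.  320.] [3.142 0.    0.7  ]
```

>>> move_arm --targets "-1 0.9 -1.8 -1.8 0 0 -2.7; -1 1 -1.8 -1.8 0 0 -2.7; -1 1.1 -1.7 -1.8 0 0 -2.7; -1 1.2 -1.7 -1.8 0 0 -2.7; -1 1.2 -1.6 -1.8 0 0 -2.7"

```text
clock: 0.62
eef_pos: [290.0, -478.9, 321.9]
tool_rot: [-3.141, -0.0, 0.7]
force: [-0.2, -0.3, -0.2]
width: 25.5
gripper_force: 0.0
```

```bash
python3 plan.py 568 -32 200 1.63 15 -1
```

```text
from [ 290.  -478.9  321.9] [-3.141e+00 -1.000e-04  6.999e-01] [-0.22 -0.32 -0.17] 0.6167
-1 3.34 -1.08 0.81 -0 -0 -3.55; -1 3.4 -0.88 0.81 -0 -0 -3.55; -1 3.44 -0.66 0.81 -0 -0 -3.55; -1 3.48 -0.45 0.81 -0 -0 -3.55; -1 3.5 -0.23 0.81 -0 -0 -3.55
-1 3.51 -0.02 0.82 -0 -0 -3.55; -1 3.5 0.2 0.81 -0 -0 -3.55; -1 3.48 0.42 0.82 -0 -0 -3.56; -1 3.45 0.63 0.81 -0 -0 -3.55; -1 3.41 0.85 0.82 -0 -0 -3.56
-1 3.35 1.05 0.81 -0 -0.01 -3.55; -1 3.27 1.26 0.82 -0 -0.01 -3.56; -1 3.19 1.46 0.81 -0.01 -0 -3.55; -1 3.09 1.66 0.82 -0 -0.01 -3.56; -1 2.99 1.84 0.81 -0.01 -0 -3.55
end [568. -32. 200.] [ 3.142 -0.     1.63 ]
```

>>> move_arm --targets "-1 3.3 -1.1 0.8 0 0 -3.5; -1 3.4 -0.9 0.8 0 0 -3.6; -1 3.4 -0.7 0.8 0 0 -3.5; -1 3.5 -0.5 0.8 0 0 -3.6; -1 3.5 -0.2 0.8 0 0 -3.6"

```text
clock: 1.03
eef_pos: [382.5, -329.6, 281.2]
tool_rot: [3.141, 0.0, 1.011]
force: [1.2, 0.0, -0.8]
width: 0.0
gripper_force: 0.0
```

>>> move_arm --targets "-1 3.5 0 0.8 0 0 -3.6; -1 3.5 0.2 0.8 0 0 -3.5; -1 3.5 0.4 0.8 0 0 -3.6; -1 3.5 0.6 0.8 0 0 -3.5; -1 3.4 0.9 0.8 0 0 -3.6"

```text
clock: 1.45
eef_pos: [475.8, -180.4, 241.0]
tool_rot: [-3.142, 0.0, 1.322]
force: [0.2, 0.4, 0.0]
width: -0.0
gripper_force: 0.0
```

>>> move_arm --targets "-1 3.4 1 0.8 0 0 -3.5; -1 3.3 1.3 0.8 0 0 -3.6; -1 3.2 1.5 0.8 0 0 -3.5; -1 3.1 1.7 0.8 0 0 -3.5; -1 3 1.8 0.8 0 0 -3.5"

```text
clock: 1.87
eef_pos: [569.5, -30.6, 200.9]
tool_rot: [3.142, 0.0, 1.629]
force: [0.9, 0.1, 0.2]
width: -0.2
gripper_force: 0.0
```

```bash
python3 - <<'E'
from h import *
d=cam('wrist'); save(d,'w1.png')
hsv=cv2.cvtColor(d['color'],cv2.COLOR_RGB2HSV)
m=cv2.inRange(hsv,(17,140,120),(32,255,255))
for c in cv2.findContours(m,cv2.RETR_EXTERNAL,cv2.CHAIN_APPROX_NONE)[0]:
    if cv2.contourArea(c)>60:
        r=cv2.minAreaRect(c);print(r,ray(d,*r[0],73).round(1))
E
python3 plan.py 568.4 -32 95 1.63 5 -1
```

```text
from [572.6 -21.5 199.8] [ 3.138  -0.0072  1.6402] [ 4.19  5.92 -0.36] 1.9167
-1 -0.22 -0.11 2.09 0.04 -0.08 0.12; -1 -0.22 -0.1 2.1 0.04 -0.08 0.12; -1 -0.21 -0.1 2.1 0.04 -0.08 0.11; -1 -0.21 -0.1 2.09 0.04 -0.09 0.12; -1 -0.21 -0.1 2.1 0.04 -0.08 0.11
end [568.4 -32.   95. ] [ 3.142 -0.     1.63 ]
```

View pics/w1.png

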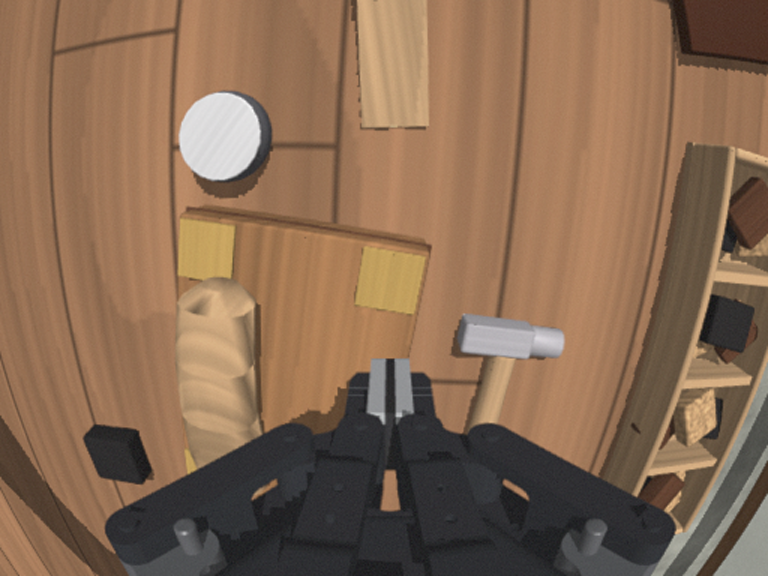

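The wrist view shows the short corner's plate centred at about (391,280) and the wedge's thin edge at (395,127), in line with it.

>>> move_arm --targets "-1 0 0 1 0 0 0; -1 0 0 0 0 0 0; -1 0 0 0 0 0 0"

```text
clock: 2.17
eef_pos: [567.4, -33.8, 190.5]
tool_rot: [-3.139, 0.001, 1.624]
force: [0.5, -0.2, -0.0]
width: 0.2
gripper_force: 0.0
```

```bash
python3 - <<'E'
from h import *
d=cam('wrist'); im=d['color'];save(d,'w2.png')
hsv=cv2.cvtColor(im,cv2.COLOR_RGB2HSV); print(hsv[187,261])
m=cv2.inRange(hsv,(19,100,120),(32,255,255))
for c in cv2.findContours(m,cv2.RETR_EXTERNAL,cv2.CHAIN_APPROX_NONE)[0]:
    if cv2.contourArea(c)>200:
        r=cv2.minAreaRect(c);print(r,ray(d,*r[0],73).round(1))
m=cv2.inRange(hsv,(8,40,185),(28,125,255));m[100:]=0;m[:,:220]=0;m[:,300:]=0
for c in cv2.findContours(m,cv2.RETR_EXTERNAL,cv2.CHAIN_APPROX_NONE)[0]:
    if cv2.contourArea(c)>200:
        print(cv2.boundingRect(c))
print('tip',ray(d,395/1.5,127/1.5,3).round(1),'foot by eye',ray(d,391/1.5,280/1.5,73).round(1))
E
python3 plan.py 568.4 -32 90 1.63 5 -1
```

```text
[ 20 130 190]
((261.97747802734375, 187.0305938720703), (42.91848373413086, 41.38932418823242), 9.7824068069458) [568.3 -32.1  73. ]
((135.12611389160156, 166.10841369628906), (38.04887008666992, 40.51007080078125), 3.8140745162963867) [446.6 -17.3  73. ]
(240, 0, 49, 82)
tip [565.   62.5   3. ] foot by eye [567.1 -31.9  73. ]
from [567.9 -34.  191.1] [-3.1402e+00  1.2000e-03  1.6232e+00] [0.54 0.43 0.63] 2.2167
-1 0.04 0.02 2.02 -0.02 0.01 -0.08; -1 0.04 0.01 2.02 -0.01 0.01 -0.08; -1 0.04 0.01 2.02 -0.02 0.02 -0.08; -1 0.04 0.02 2.03 -0.01 0.01 -0.07; -1 0.05 0.01 2.02 -0.02 0.02 -0.08
end [568.4 -32.   90. ] [ 3.142 -0.     1.63 ]
```

>>> move_arm --targets "-1 0 0 2.5 0 0 0; -1 0 0 2.5 0 0 0; -1 0 0 2.5 0 0 0; -1 0 0 2.5 0 0 0; -1 0 0 0.5 0 0 0"

```text
clock: 2.63
eef_pos: [565.9, -34.1, 83.5]
tool_rot: [-3.136, 0.001, 1.623]
force: [-0.4, -0.2, -0.2]
width: 0.0
gripper_force: 0.0
```

>>> move_arm --targets "-1 0 0 0 0 0 0; -1 0 0 0.5 0 0 0; -1 0 0 0.4 0 0 0; -1 0 0 0.3 0 0 0; -1 0 0 0 0 0 0"

```text
clock: 3.05
eef_pos: [568.9, -32.2, 74.7]
tool_rot: [3.141, 0.0, 1.626]
force: [-0.3, -0.4, -0.2]
width: 0.3
gripper_force: 0.0
```

>>> move_arm --targets "-1 0 0 0.3 0 0 0; -1 0 0 0.3 0 0 0; -1 0 0 0.2 0 0 0; -1 0 0 0.1 0 0 0; -1 0 0 0 0 0 0"

```text
clock: 3.47
eef_pos: [569.2, -31.9, 65.4]
tool_rot: [3.141, -0.0, 1.626]
force: [1.8, 0.5, 4.0]
width: -0.4
gripper_force: 2.0
```

>>> move_arm --targets "-1 0 0 0.2 0 0 0; -1 0 0 0.1 0 0 0; -1 0 0 0 0 0 0; -1 0 0 0 0 0 0"

```text
clock: 3.8
eef_pos: [569.6, -31.8, 64.6]
tool_rot: [3.139, 0.0, 1.626]
force: [-0.8, 0.5, 19.8]
width: -0.2
gripper_force: 10.2
```

>>> move_arm --targets "-1 0 0 -1 0 0 0; -1 0 0 -2 0 0 0; -1 0 0 -2 0 0 0; -0.53 0 0 -1 0 0 0; -0.53 0 0 0 0 0 0"

```text
clock: 4.22
eef_pos: [569.1, -32.6, 123.9]
tool_rot: [3.14, 0.001, 1.625]
force: [0.4, -0.5, -0.5]
width: 19.8
gripper_force: 0.0
```

```bash
python3 plan.py 552.5 246 120 1.63 10 -0.53
```

```text
from [569.1 -32.6 123.9] [3.1398e+00 7.0000e-04 1.6253e+00] [ 0.37 -0.53 -0.47] 4.2167
-0.53 2.79 -0.01 0.04 0.01 0 -0.03; -0.53 2.79 -0.01 0.04 0.01 0 -0.03; -0.53 2.79 -0.01 0.04 0.01 0 -0.03; -0.53 2.79 -0.01 0.04 0.01 0.01 -0.03; -0.53 2.79 -0.01 0.04 0.01 0 -0.02
-0.53 2.79 -0.01 0.04 0.01 0.01 -0.03; -0.53 2.79 -0.01 0.03 0.01 0 -0.02; -0.53 2.79 -0.01 0.04 0.01 0.01 -0.03; -0.53 2.79 -0 0.03 0.01 0 -0.02; -0.53 2.8 -0 0.04 0.01 0.01 -0.03
end [552.5 246.  120. ] [ 3.142 -0.     1.63 ]
```

>>> move_arm --targets "-0.53 2.8 0 0 0 0 0; -0.53 2.8 0 0 0 0 0; -0.53 2.8 0 0 0 0 0; -0.53 2.8 0 0 0 0 0; -0.53 2.8 0 0 0 0 0"

```text
clock: 4.63
eef_pos: [559.5, 108.2, 120.8]
tool_rot: [-3.138, 0.001, 1.625]
force: [0.7, 0.4, -0.1]
width: 20.1
gripper_force: 0.0
```

>>> move_arm --targets "-0.53 2.8 0 0 0 0 0; -0.53 2.8 0 0 0 0 0; -0.53 2.8 0 0 0 0 0; -0.53 2.8 0 0 0 0 0; -0.53 2.7 0 0 0 0 0"

```text
clock: 5.05
eef_pos: [551.9, 247.1, 120.7]
tool_rot: [-3.139, 0.002, 1.626]
force: [0.5, 0.0, 0.5]
width: 19.9
gripper_force: 0.0
```

>>> move_arm --targets "-0.53 0 0 0 0 0 0; -0.53 0 0 0 0 0 0; -0.53 0 0 0 0 0 0"

```text
clock: 5.3
eef_pos: [552.5, 245.0, 121.0]
tool_rot: [-3.139, 0.002, 1.626]
force: [0.8, -1.4, -0.5]
width: 19.8
gripper_force: 0.0
```

```bash
python3 - <<'E'
from h import *
d=cam('wrist'); save(d,'w3.png'); print(read_state()['eef_pos'])
E
python3 plan.py 553 243 11 1.63 5 -0.53
```

```text
[552.93178306 244.4063639  121.23477894]
from [552.9 244.4 121.2] [-3.1396e+00  2.4000e-03  1.6244e+00] [ 0.29 -0.06  0.39] 5.35
-0.53 -0.02 0 2.2 -0.02 0.03 -0.06; -0.53 -0.02 0 2.21 -0.02 0.03 -0.06; -0.53 -0.03 0.01 2.2 -0.02 0.03 -0.07; -0.53 -0.03 0 2.21 -0.03 0.02 -0.06; -0.53 -0.03 0 2.2 -0.02 0.03 -0.07
end [553. 243.  11.] [-3.142 -0.     1.63 ]
```

View pics/w3.png

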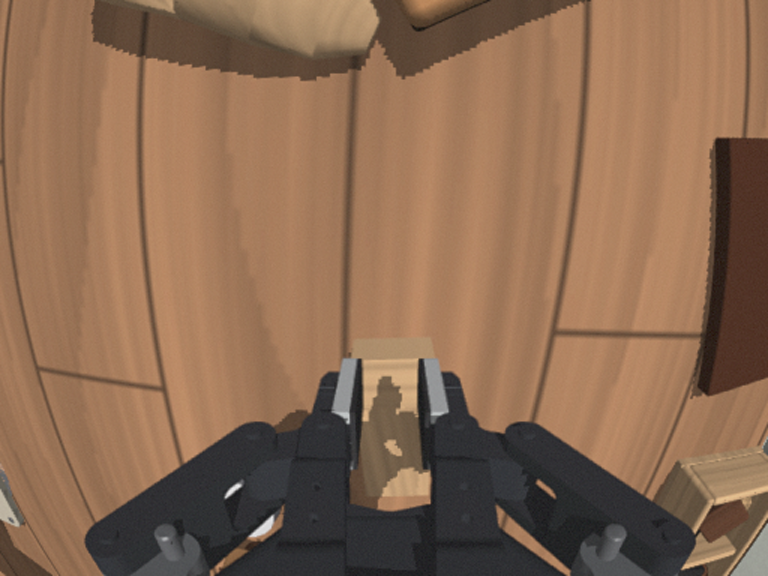

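The wrist view shows the wedge's back face: bottom edge at (391,339), top edge at (391,358), centred between the fingers. I'll check its position before descending.

```bash
python3 - <<'E'
from h import *
d=cam('wrist')
for u,v,z in [(391,339,0),(352,339,0),(432,339,0),(391,358,30)]: print(ray(d,u/1.5,v/1.5,z).round(1))
E
```

```text
[554.9 204.8   0. ]
[529.5 203.4   0. ]
[581.7 206.2   0. ]
[554.8 206.5  30. ]
```

>>> move_arm --targets "-0.53 0 0 2.5 0 0 0; -0.53 0 0 2.5 0 0 0; -0.53 0 0 2.5 0 0 0; -0.53 0 0 2 0 0 0; -0.53 0 0 1.3 0 0 0"

```text
clock: 5.82
eef_pos: [552.5, 244.0, 12.0]
tool_rot: [-3.139, 0.002, 1.624]
force: [0.8, 0.6, -0.1]
width: 20.2
gripper_force: 0.0
```

>>> move_arm --targets "-0.53 0 0 0 0 0 0; -0.53 0 0 0 0 0 0; -0.53 -0.8 0 0 0 0 0; -0.53 -0.7 0 0 0 0 0; -0.53 0 0 0 0 0 0"

```text
clock: 6.23
eef_pos: [555.4, 228.6, 15.5]
tool_rot: [3.14, 0.002, 1.623]
force: [0.5, -1.8, 0.2]
width: 20.0
gripper_force: 0.0
```

>>> move_arm --targets "-0.53 -0.8 0 0 0 0 0; -0.53 -0.8 0 0 0 0 0; -0.53 -0.9 0 0 0 0 0; -0.53 -0.9 0 0 0 0 0; -0.53 -0.9 0 0 0 0 0"

```text
clock: 6.65
eef_pos: [556.7, 187.7, 14.5]
tool_rot: [3.141, -0.0, 1.626]
force: [0.2, 0.5, 1.5]
width: 20.5
gripper_force: 0.6
```

>>> move_arm --targets "-0.53 -1 0 0 0 0 0; -0.53 -1 0 0 0 0 0; -0.53 -1 0 0 0 0 0; -0.53 -1 0 0 0 0 0; -0.53 -1 0 0 0 0 0"

```text
clock: 7.07
eef_pos: [559.3, 137.5, 14.3]
tool_rot: [-3.141, 0.0, 1.626]
force: [-0.9, 1.3, 1.0]
width: 20.0
gripper_force: 0.6
```

```bash
python3 - <<'E'
from h import *
d=cam('top'); im=d['color']
print(read_state()['eef_pos'])
cv2.imwrite('pics/c2.png',cv2.resize(im[140:240,180:350,::-1],None,fx=4.5,fy=4.5,interpolation=cv2.INTER_CUBIC))
E
```

```text
[559.37019791 134.17519479  14.1267398 ]
```

View pics/c2.png

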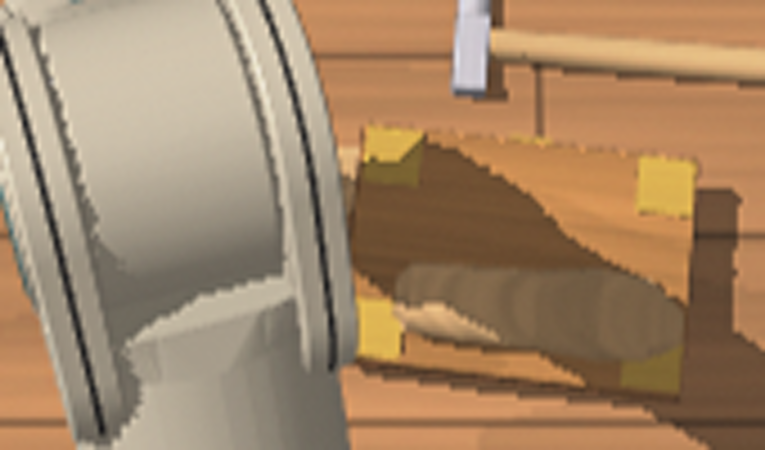

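The arm hides most of the wedge in the top view, but its edge is visible entering under the chest at (350,160), and the chest hasn't moved. I'll push on more slowly.

>>> move_arm --targets "-0.53 -0.6 0 0 0 0 0; -0.53 -0.6 0 0 0 0 0; -0.53 -0.6 0 0 0 0 0; -0.53 -0.6 0 0 0 0 0; -0.53 -0.4 0 0 0 0 0"

```text
clock: 7.53
eef_pos: [560.8, 109.7, 14.2]
tool_rot: [-3.141, 0.001, 1.626]
force: [-0.3, -0.4, -1.4]
width: 20.2
gripper_force: 0.2
```

>>> move_arm --targets "-0.53 -0.3 0 0 0 0 0; -0.53 -0.3 0 0 0 0 0; -0.53 -0.3 0 0 0 0 0; -0.53 0 0 0 0 0 0"

```text
clock: 7.87
eef_pos: [561.4, 100.9, 14.3]
tool_rot: [-3.142, 0.001, 1.625]
force: [-0.3, 0.3, 0.4]
width: 19.9
gripper_force: 0.0
```

>>> move_arm --targets "-0.53 -0.2 0 0 0 0 0; -0.53 -0.2 0 0 0 0 0; -0.53 0 0 0 0 0 0; -0.53 0 0 0 0 0 0"

```text
clock: 8.2
eef_pos: [561.6, 97.6, 14.4]
tool_rot: [3.142, 0.0, 1.626]
force: [-0.3, 0.5, 0.1]
width: 20.1
gripper_force: 0.0
```

>>> move_arm --targets "-0.53 -0.2 0 0 0 0 0; -0.53 -0.2 0 0 0 0 0; -0.53 0 0 0 0 0 0; -0.53 0 0 0 0 0 0"

```text
clock: 8.53
eef_pos: [561.8, 93.4, 14.3]
tool_rot: [-3.142, 0.0, 1.626]
force: [0.5, 0.1, 0.2]
width: 20.0
gripper_force: 0.0
```

>>> move_arm --targets "-0.53 -0.2 0 0 0 0 0; -0.53 0 0 0 0 0 0; -0.53 -0.2 0 0 0 0 0; -0.53 0 0 0 0 0 0; -0.53 0 0 0 0 0 0"

```text
clock: 8.95
eef_pos: [562.0, 89.4, 14.3]
tool_rot: [-3.142, 0.0, 1.626]
force: [0.3, -0.8, 0.3]
width: 20.3
gripper_force: 0.0
```

>>> move_arm --targets "-0.53 -0.2 0 0 0 0 0; -0.53 0 0 0 0 0 0; -0.53 -0.1 0 0 0 0 0; -0.53 0 0 0 0 0 0; -0.53 0 0 0 0 0 0"

```text
clock: 9.37
eef_pos: [562.2, 87.1, 14.3]
tool_rot: [3.141, -0.0, 1.626]
force: [-0.1, 1.0, -0.7]
width: 20.1
gripper_force: 0.8
```

>>> move_arm --targets "-0.53 -0.1 0 0 0 0 0; -0.53 0 0 0 0 0 0; -0.53 -0.1 0 0 0 0 0; -0.53 0 0 0 0 0 0; -0.53 0 0 0 0 0 0"

```text
clock: 9.78
eef_pos: [562.3, 85.5, 14.3]
tool_rot: [3.141, -0.001, 1.626]
force: [-0.6, 4.9, 0.9]
width: 20.1
gripper_force: 2.3
```

Snug at about 5 N, so I'll back off and test the plate.

>>> move_arm --targets "-0.53 0.5 0 0 0 0 0; -0.53 1.5 0 0 0 0 0; -0.53 1.5 0 0 0 0 0; -0.53 0 0 -1 0 0 0; -0.53 0 0 -3 0 0 0"

```text
clock: 10.2
eef_pos: [557.3, 118.7, 51.9]
tool_rot: [-3.134, 0.003, 1.628]
force: [0.0, -0.7, -0.0]
width: 20.0
gripper_force: 0.0
```

>>> move_arm --targets "-1 0 0 -3 0 0 0; -1 0 0 -3 0 0 0; -1 0 0 -1 0 0 0; -1 0 0 0 0 0 0; -1 0 0 0 0 0 0"

```text
clock: 10.62
eef_pos: [560.4, 118.3, 124.6]
tool_rot: [3.141, 0.001, 1.625]
force: [-0.4, -1.0, 0.2]
width: 0.4
gripper_force: 0.0
```

```bash
python3 - <<'E'
from h import *
d=cam('wrist'); im=d['color'];save(d,'w4.png')
hsv=cv2.cvtColor(im,cv2.COLOR_RGB2HSV)
m=cv2.inRange(hsv,(19,100,120),(32,255,255))
for c in cv2.findContours(m,cv2.RETR_EXTERNAL,cv2.CHAIN_APPROX_NONE)[0]:
    if cv2.contourArea(c)>200:
        r=cv2.minAreaRect(c);print(r,ray(d,*r[0],73).round(1))
E
python3 plan.py 569 -32 82 1.63 5 -1
```

```text
from [559.6 118.3 123.6] [-3.140e+00  1.400e-03  1.625e+00] [-0.69 -0.31 -0.09] 10.6667
-1 -3.01 0.03 0.84 -0.02 0.02 -0.06; -1 -3.01 0.02 0.83 -0.02 0.01 -0.06; -1 -3.01 0.02 0.83 -0.02 0.02 -0.06; -1 -3.01 0.01 0.84 -0.02 0.01 -0.05; -1 -3.02 0.01 0.83 -0.01 0.02 -0.06
end [569. -32.  82.] [-3.142 -0.     1.63 ]
```

>>> move_arm --targets "-1 -3 0 0 0 0 0; -1 -3 0 0 0 0 0; -1 -3 0 0 0 0 0; -1 -3 0.1 0 0 0 0; -1 -3 0 0 0 0 0"

```text
clock: 11.08
eef_pos: [568.1, -31.8, 122.2]
tool_rot: [-3.138, 0.0, 1.626]
force: [0.1, 0.3, 0.4]
width: -0.1
gripper_force: 0.0
```

>>> move_arm --targets "-1 0 0 1.5 0 0 0; -1 0 0 1.5 0 0 0; -1 0 0 1 0 0 0; -1 0 0 0 0 0 0; -1 0 0 0 0 0 0"

```text
clock: 11.5
eef_pos: [568.5, -29.6, 82.9]
tool_rot: [-3.138, -0.0, 1.627]
force: [-0.0, -0.7, -0.2]
width: 0.3
gripper_force: 0.0
```

```bash
python3 - <<'E'
from h import *
d=cam('scene'); im=d['color']
cv2.imwrite('pics/c5.png',cv2.resize(im[130:260,180:340,::-1],None,fx=4.5,fy=4.5,interpolation=cv2.INTER_CUBIC))
print(read_state()['eef_pos'])
E
```

```text
[569.2448626  -29.41519426  83.79429138]
```

View pics/c5.png

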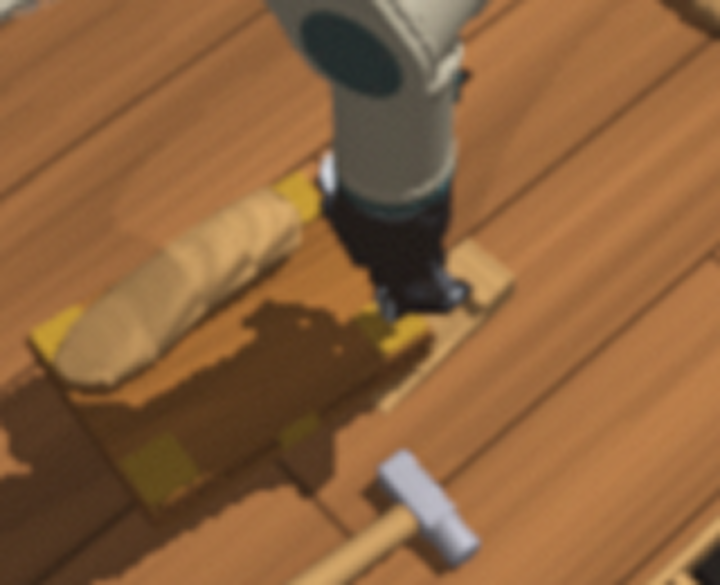

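The scene crop shows the wedge well under the short corner, with its block at (490,270) and its front edge emerging at about (390,400). The fingers are over the plate.

>>> move_arm --targets "-1 0 0 0.4 0 0 0; -1 0 0 0.3 0 0 0; -1 0 0 0.2 0 0 0; -1 0 0 0.1 0 0 0; -1 0 0 0 0 0 0"

```text
clock: 11.97
eef_pos: [569.5, -30.0, 74.3]
tool_rot: [-3.142, 0.0, 1.626]
force: [-0.9, -0.1, -1.5]
width: 0.1
gripper_force: 0.0
```

>>> move_arm --targets "-1 0 0 0.1 0 0 0; -1 0 0 0.1 0 0 0; -1 0 0 0.1 0 0 0; -1 0 0 0 0 0 0; -1 0 0 0 0 0 0"

```text
clock: 12.38
eef_pos: [569.9, -30.0, 72.4]
tool_rot: [3.141, 0.0, 1.626]
force: [-1.6, -0.1, 8.6]
width: -0.1
gripper_force: 4.3
```

>>> move_arm --targets "-1 0 0 0.05 0 0 0; -1 0 0 0 0 0 0; -1 0 0 0 0 0 0; -1 0 0 0 0 0 0; -1 0 0 0 0 0 0"

```text
clock: 12.8
eef_pos: [569.9, -30.0, 72.4]
tool_rot: [3.14, 0.001, 1.626]
force: [-4.0, 0.7, 12.9]
width: 0.1
gripper_force: 6.0
```

>>> move_arm --targets "-1 0 0 0 0 0 0; -1 0 0 0 0 0 0; -1 0 0 0 0 0 0; -1 0 0 0 0 0 0; -1 0 0 0 0 0 0"

```text
clock: 13.22
eef_pos: [569.9, -30.0, 72.4]
tool_rot: [3.14, 0.001, 1.626]
force: [-3.5, -0.2, 12.5]
width: -0.1
gripper_force: 6.0
```

Firm: 12.5 N for over half a second, and z stayed at 72.4. I'll release and check.

>>> move_arm --targets "-1 0 0 -0.5 0 0 0; -1 0 0 -1.5 0 0 0; -1 0 0 -3 0 0 0; -1 0 0 -3 0 0 0; -1 -2 0 -2 0 0 0"

```text
clock: 13.63
eef_pos: [571.7, -44.9, 173.6]
tool_rot: [3.138, -0.004, 1.632]
force: [1.0, 0.7, 0.1]
width: 0.2
gripper_force: 0.0
```

>>> move_arm --targets "-1 -3 0 0 0 0 0; -1 -3 0 0 0 0 0; -1 -2 0 0 0 0 0; -1 0 0 0 0 0 0; -1 0 0 0 0 0 0"

```text
clock: 14.05
eef_pos: [574.8, -131.5, 170.7]
tool_rot: [-3.141, 0.0, 1.623]
force: [0.5, 0.6, 0.5]
width: -0.0
gripper_force: 0.0
```

```bash
python3 - <<'E'
from h import *
d=cam('wrist'); save(d,'w6.png')
hsv=cv2.cvtColor(d['color'],cv2.COLOR_RGB2HSV)
m=cv2.inRange(hsv,(19,100,100),(32,255,255))
for c in cv2.findContours(m,cv2.RETR_EXTERNAL,cv2.CHAIN_APPROX_NONE)[0]:
    if cv2.contourArea(c)>200:
        r=cv2.minAreaRect(c);print(r,ray(d,*r[0],73).round(1))
print(read_state()['eef_pos'])
E
```

```text
((217.56484985351562, 276.94879150390625), (21.7908935546875, 23.95245361328125), 6.709836483001709) [ 537.2 -217.6   73. ]
((97.96891784667969, 261.16351318359375), (40.29033279418945, 12.684956550598145), 62.10273361206055) [ 406.7 -213.8   73. ]
((257.83782958984375, 78.47297668457031), (49.812889099121094, 48.6620979309082), 9.462323188781738) [567.5 -33.9  73. ]
((116.5, 62.5), (41.0, 45.0), 90.0) [446.4 -18.4  73. ]
[ 574.98243708 -129.58071121  170.8029525 ]
```

View pics/w6.png

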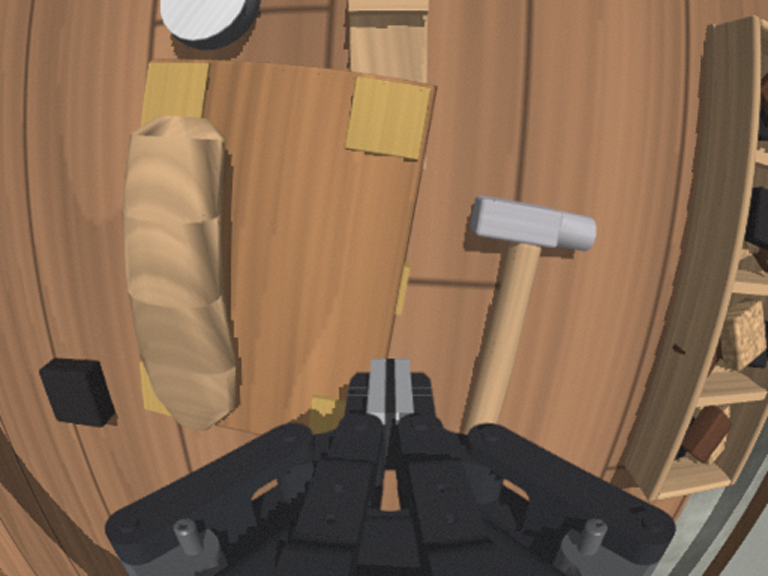

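The wrist view shows the wedge in place at (390,40), running under the short corner. The chest has moved only about 2 mm, and nothing else has been disturbed.

```bash
python3 -c "
from cell import order
print(order.finish_job())"
```

```text
the job is handed in; nothing more can be done
None
```

The job is handed in (no verdict came back): the chest rocked about 8 mm at its short corner, I pushed the wedge in until snug at about 5 N, and the plate then held about 12.5 N without giving.

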